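Stack the keyed stirrer bin on its partner

ROBOT

A 6-joint arm with a two-finger parallel gripper is mounted at the origin on the work surface. World frame = base frame: x ahead of the robot, y to its left, z up, the work surface at z = 0. Lengths are in m, angles in rad, forces in N, time in s.
With the tool pointing down it reaches from about 0.375 to 0.9 m from the base axis. Payload 3.1 kg.
Tool frame: the origin (TCP) lies midway between the tips of the shut fingers; the grasp point (between the pads) lies tcp_to_grasp behind it (tcp_to_grasp is the distance from the TCP to the grasp point, in m); z points along the fingers, y is the direction in which the jaws open and shut (so a half turn about z gives the same grasp; the last joint's range is limited). The gripper opens to 87 mm and grips with 3 to 60 N. Pads are 19 mm wide; open, the fingers measure 117 mm over their backs; the gripper's body (75 mm by 190 mm) begins 51 mm behind the grasp point.
Start: joints at [1.165, 0.527, 1.433, -0, 1.181, -0.178], TCP at [0.14, 0.609, 0.223] pointing down, gripper open.
Joint ranges: [-3.08, 3.08], [-0.75, 2.2], [0.22, 2.44], [-1.43, 4.57], [0, 2.65], [-2.85, 2.85]. Speed limits (rad/s): [2.79, 2.79, 3.14, 3.14, 3.14, 3.14].

INTERFACE

Orientations are given as a unit quaternion [x, y, z, w].
In Python, from station import * gives the robot as it stands. The module is installed in compiled form; this text tells all that it offers.
- The arm moves only by the tool jog_arm, never from a script. Its argument "steps" is a list of rows, each a list of 2 entries, a list of its own where there are three numbers: the shift along the tool's x, y, z in cm, then the turn about the tool's z in rad. In form: [[[x, y, z], roll], ...]. A call has 1 to 20 rows; each row is the pose to reach, as a shift and turn from the pose commanded when the call began, along the tool's axes at that moment; what a row does not reach only later rows make up. A row lasts 1/12 s, in which the tool goes at most 41.7 mm and 7.16 degrees, less where a joint would pass 70% of its speed; a pose out of reach is approached as far as the arm can. A call with a gripper value outside its range is refused whole. "claw" is the finger opening in cm, from 0 to 8.7, set as the call begins (left out, the last holds). The fingers move at their own pace and stop on an object; the grip force is fixed at half the most. Time passes only in rows, so rows that repeat a pose let the fingers close. It gives the time, the measured TCP pose, the force and the opening at its end, in the units of the state.
- observe(): the state, without advancing time (a new reading comes with each control period).
- get_image(name): name is "scene" or "top" or "wrist"; returns a dict with "frame" (480x640x3 uint8, red, green, blue), "intrinsics" (3x3 intrinsics, pixels), "xyz" and "attitude" of the camera in the world. Camera axes: x right, y down, z forward; pixel columns grow to the right and rows downward; lengths in m; the calibration is good to about 2 mm. The wrist camera is an equidistant fisheye: a pixel r from the principal point sees the ray r / f radians off the axis. A picture is of the moment at which its call begins. There is no depth.
- hand_in(): hands the job in, once; it reports no verdict.
The state is a dict: "clock": time; "joint_positions": joint angles; "joint_velocities": joint speeds; "effort": joint torques, N m; "eef_pos": TCP position; "tool_rot": TCP orientation; "force": force on the tool from outside, world axes, zero at the start; "ft_torque": the same for the moment, N m; "grip_width": finger opening in m.
Only numpy, scipy, OpenCV 4.12 (cv2) and the standard library are available. Lean on these libraries where they do the work, as an engineer would, in place of code of your own. Each camera call takes 0.05 s, during which the arm holds its last target. There are 200 camera calls.

TASK

Take the loose long blue bin and stack it on the equally long blue bin that sits in the steel holder, facing the same way, so that its three lugs drop into the three notches in the rim below and it sits down level on the rim all round. Lower it into place rather than dropping it, let go of it, and do not shift the short blue bin or the white tub.

Things in the scene. Friction and masses are not known exactly. Their poses are not given: they have to be found in the camera images.
- bin: Loose long bin to stack: blue open box 130 (x) x 54 (y) x 60 mm, 5 mm walls, 0.2 kg; grip across its 54 mm width. Origin: centre of its floor's underside, 14 mm above the table at the start, as it stands on 3 lugs 14 mm tall: one 16 mm wide under the middle of the back end (-x), one 20 mm long under each long side, centred at x = 38 mm. Front end (+x): no notch, a finger lip sticking out 12 mm.
- base_bin: Lower bin, same size, fixed in a low steel holder 166 x 78 mm. Origin: centre of its floor's underside, 18 mm above the table; x to its front (lip). Rim 60 mm above it, with 3 notches 16 mm deep: back end (-x) 36 mm wide, each long side 40 mm long centred at x = 38 mm (10 mm play each way). Stacked, the loose bin's origin is 60 mm above this one; end for end it stands 14 mm too high.
- short_bin: Bystander, leave alone: a loose blue bin of the same kind but only 90 mm long (54 mm wide, 60 mm high, on 14 mm lugs that do not match). Origin: centre of its floor's underside, 14 mm above the table; x towards its front end, z up.
- tub: Bystander, leave alone: a loose round white plastic tub with a lid, 72 mm in diameter, 75 mm high. Origin: centre of its underside, z up.
There are look-alikes about, which are no part of the job. Leave any red look-alike of the base_bin alone.

How it is judged:
At the end, for the whole second after the job is handed in: The loose long bin is at rest on the lower bin, the same way round, all three lugs in their notches: its floor 60 mm (within 4 mm) above the lower bin's, centred within 15 mm each way, its length within 0.3 rad of the lower bin's, and level within 0.05 rad (x of bin in the frame of base_bin between -0.015 and 0.015 m and y of bin in the frame of base_bin between -0.015 and 0.015 m and z of bin in the frame of base_bin between 0.056 and 0.064 m and angle between the x axis of bin and the x axis of base_bin, either way round below 0.3 rad and angle between bin's own z axis and vertical below 0.05 rad and linear speed of bin below 0.02 m/s); the robot touches nothing.
It fails at once if the bin is let go more than about 30 mm above its seat (height (world z) of bin above 0.11 m and contact force between the fingers and bin below 0.01 N).
It fails at once if the short bin is shifted by more than 30 mm (distance of short_bin from where it was at the start of the episode above 0.03 m).
It fails at once if the tub is shifted by more than 30 mm (distance of tub from where it was at the start of the episode above 0.03 m).
It also fails if it takes over 38 s, if anything falls off the work surface, if the arm or the gripper's body presses on something with over 40 N, if the wrist force passes 120 N, or if a joint passes its speed limit or range.

## Working session

There is one attempt and no reset: what is moved stays moved. The work goes in short steps, Python scripts to look and compute and a tool call to move; the robot and the scene stay as the last step left them, time stands still between calls to the robot, and variables do not carry over. Pictures are saved under pics/ and viewed, about 8 in all and at most 12, crops included, and the job is handed in when it is done.

Besides the shell and the picture viewer there is one more tool, called after ">>>" as name(argument=value, ...), one argument or row to a line, values as JSON. jog_arm: Moves the arm, as the interface text tells. Its arguments: {"type":"object","properties":{"steps":{"type":"array"},"claw":{"type":"number"}},"required":["steps"]}

```bash
mkdir -p pics
python3 - <<'E'
from station import *
import cv2,numpy as np
s=observe();print(s['clock'],s['eef_pos'],s['tool_rot'],s['grip_width'])
try: print(tcp_to_grasp)
except Exception as e: print(e)
for n in("scene","top"):
    g=get_image(n);cv2.imwrite(f'pics/{n}1.png',g['frame'][:,:,::-1]);print(n,g['intrinsics'],g['xyz'],g['attitude'])
E
```

```text
0.0 [0.14023672 0.60832363 0.22158044] [ 1.13192144e-01  9.93572544e-01 -1.01841587e-03 -3.18565001e-04] 0.08678807987593225
0.0187
scene [[575.8714823    0.         319.87624052]
 [  0.         575.8714823  237.82246893]
 [  0.           0.           1.        ]] [ 1.09050498 -0.43629511  1.01665104] [ 0.84423911  0.45478668 -0.14153006 -0.24576135]
top [[610.30255352   0.         335.61318548]
 [  0.         610.30255352 242.06885763]
 [  0.           0.           1.        ]] [ 0.33018432 -0.08281641  1.42904044] [ 0.71229886 -0.69726136  0.06085484 -0.05247487]
```

View pics/top1.png

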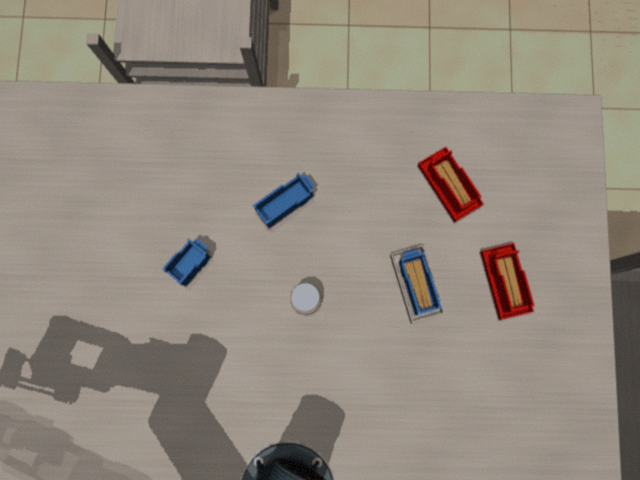

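View pics/scene1.png

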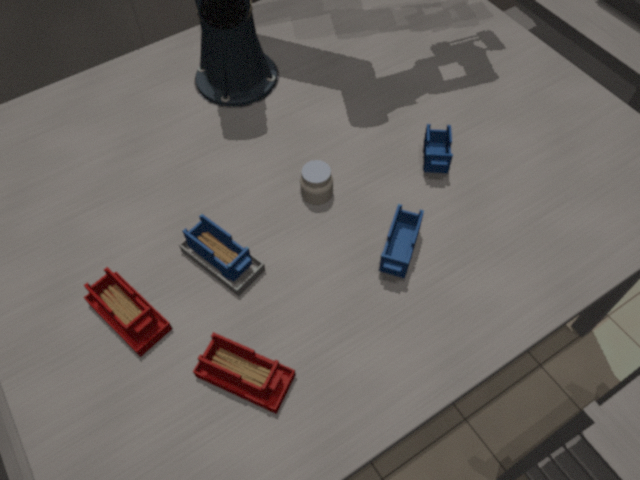

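Top: loose bin at about (285,200) with its lip at upper right (312,180). Base bin at (418,283) with its lip at the top end (410,252). Short bin (187,262), tub (305,298), and two red look-alikes at right. Next is an enlarged mosaic of the two bins.

Run:
```python
import cv2,numpy as np
t=cv2.imread('pics/top1.png');s=cv2.imread('pics/scene1.png')
def c(i,x,y,w=80,h=60):  # 5x
    o=cv2.resize(i[y:y+h,x:x+w],None,fx=5,fy=5,interpolation=cv2.INTER_CUBIC)
    for k in range(0,w,10):
        cv2.line(o,(k*5,0),(k*5,6 if k%20 else 14),(0,255,255),1)
        if k%20==0: cv2.putText(o,str(x+k),(k*5+2,24),0,.4,(0,255,255),1)
    for k in range(0,h,10):
        cv2.line(o,(0,k*5),(14,k*5),(0,255,255),1);cv2.putText(o,str(y+k),(16,k*5+4),0,.35,(0,255,255),1)
    return o
cv2.imwrite('pics/m1.png',np.vstack([np.hstack([c(t,245,168),c(s,360,205,80,75)[:300] if 0 else c(s,360,212,80,60)]),np.hstack([cv2.resize(c(t,380,240,80,90),(400,300)) if 0 else c(t,380,240,80,60),c(t,380,270,80,60)])]))
```

```text
(no output)
```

View pics/m1.png

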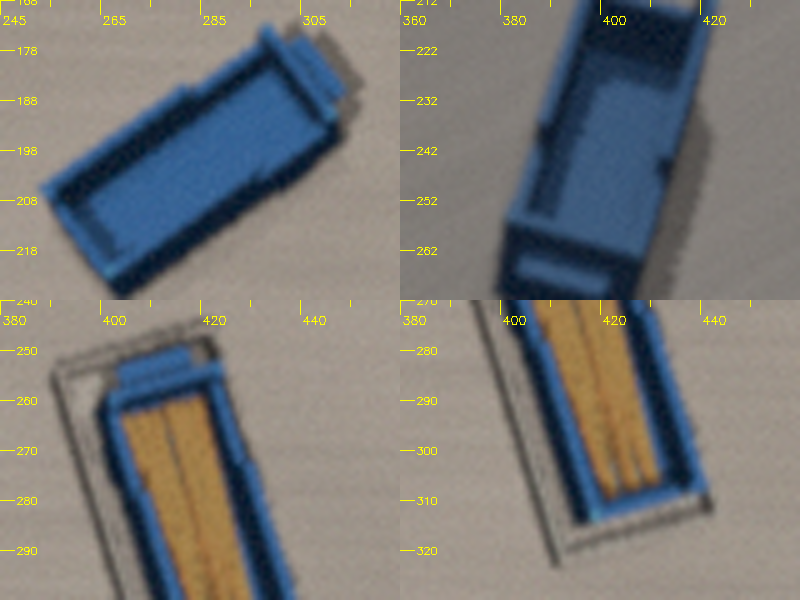

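```bash
cat > h.py <<'E'
import numpy as np
from scipy.spatial.transform import Rotation as R
from scipy.optimize import least_squares
def ray_to_z(px,K,xyz,q,z,fish=False):
    K=np.array(K);p=(np.atleast_2d(px)-K[:2,2])/[K[0,0],K[1,1]]
    if fish:
        r=np.linalg.norm(p,axis=1,keepdims=True);d=np.hstack([p/r*np.sin(r),np.cos(r)])
    else: d=np.hstack([p,np.ones((len(p),1))])
    d=R.from_quat(q).apply(d);o=np.array(xyz)
    return (o+d*((z-o[2])/d[:,2])[:,None])[:,:2]
# corner order: back-left(+y), back-right(-y), front-right, front-left
C=np.array([[-.065,.027],[-.065,-.027],[.065,-.027],[.065,.027]])
def rect(P,C=C):
    a0=np.arctan2(*(P[2:].mean(0)-P[:2].mean(0))[::-1])
    f=lambda v:(C@np.array([[np.cos(v[2]),np.sin(v[2])],[-np.sin(v[2]),np.cos(v[2])]])+v[:2]-P).ravel()
    s=least_squares(f,[*P.mean(0),a0]);return s.x,np.round(s.fun*1e3,1)
E
python3 - <<'E'
from h import *
from station import *
K=[[610.30255352,0,335.61318548],[0,610.30255352,242.06885763],[0,0,1]];x=[0.33018432,-0.08281641,1.42904044];q=[0.71229886,-0.69726136,0.06085484,-0.05247487]
L=ray_to_z([[254,206.4],[267,222.4],[313,192],[298,173.6]],K,x,q,.074);print(L,rect(L))
B=ray_to_z([[417,314.4],[441.4,308],[424.4,252.4],[401,260]],K,x,q,.078);print(B,rect(B))
for n,p,z in(('short',[[187,262]],.07),('tub',[[305,298]],.075)):print(n,ray_to_z(p,K,x,q,z))
s=observe();print(R.from_quat(s['tool_rot']).as_matrix().round(3))
E
```

```text
[[ 0.62738027  0.08992092]
 [ 0.59114719  0.05909625]
 [ 0.66402908 -0.0428387 ]
 [ 0.70644148 -0.00739777]] (array([ 0.6472495 ,  0.02469518, -0.91221587]), array([ 1.4,  2.7, -5. ,  0.5,  1.6, -0.4,  1.9, -2.8]))
[[ 0.39153828 -0.27930751]
 [ 0.40672024 -0.33332033]
 [ 0.53001829 -0.29606716]
 [ 0.51168701 -0.24361225]] (array([ 0.45999095, -0.28807681,  0.29326603]), array([-1.6, -1.7, -1.1,  0.6,  0. ,  0.9,  2.7,  0.2]))
short [[0.4976907  0.23470216]]
tub [[ 0.42259088 -0.03147438]]
[[-0.974  0.225 -0.001]
 [ 0.225  0.974 -0.002]
 [ 0.    -0.002 -1.   ]]
```

>>> jog_arm(
  steps=[
    [[-62.5, -45.4, 0], 0.685],
    [[-62.5, -45.4, 0], 0.685],
    [[-62.5, -45.4, 0], 0.685],
    [[-62.5, -45.4, 0], 0.685],
    [[-62.5, -45.4, 0], 0.685],
    [[-62.5, -45.4, 0], 0.685],
    [[-62.5, -45.4, 0], 0.685],
    [[-62.5, -45.4, 0], 0.685],
    [[-62.5, -45.4, 0], 0.685],
    [[-62.5, -45.4, 0], 0.685],
    [[-62.5, -45.4, 0], 0.685],
    [[-62.5, -45.4, 0], 0.685],
    [[-62.5, -45.4, 0], 0.685],
    [[-62.5, -45.4, 0], 0.685],
    [[-62.5, -45.4, 0], 0.685],
    [[-62.5, -45.4, 0], 0.685],
    [[-62.5, -45.4, 0], 0.685],
    [[-62.5, -45.4, 0], 0.685],
    [[-62.5, -45.4, 0], 0.685],
    [[-62.5, -45.4, 0], 0.685],
  ],
  claw=8.7,
)

```text
clock: 1.77
eef_pos: [0.651, 0.021, 0.2218]
tool_rot: [0.443, 0.897, -0.0, 0.002]
force: [0.7, 0.7, 0.5]
grip_width: 0.087
```

Run:
```python
from h import *
from station import *
import cv2
g=get_image('wrist');f=g['frame'][:,:,::-1];np.savez('w1.npz',K=g['intrinsics'],x=g['xyz'],q=g['attitude'])
s=observe();print(s['clock'],s['eef_pos'],s['joint_positions'],R.from_quat(s['tool_rot']).as_matrix().round(3))
print(g['intrinsics'],g['xyz'],g['attitude'])
cv2.imwrite('pics/w1.png',f)
```

```text
1.8167 [0.64858929 0.02353593 0.22158566] [-1.35549884e-01  5.61707723e-01  1.36918850e+00 -1.14501148e-04
  1.21102472e+00 -7.90733745e-01] [[-0.609  0.793 -0.   ]
 [ 0.793  0.609 -0.   ]
 [ 0.    -0.    -1.   ]]
[[371.64829954   0.         319.2026019 ]
 [  0.         371.64829954 240.06278206]
 [  0.           0.           1.        ]] [0.60254484 0.08315788 0.38325086] [0.93682509 0.31826068 0.04714323 0.13728218]
```

View pics/w1.png

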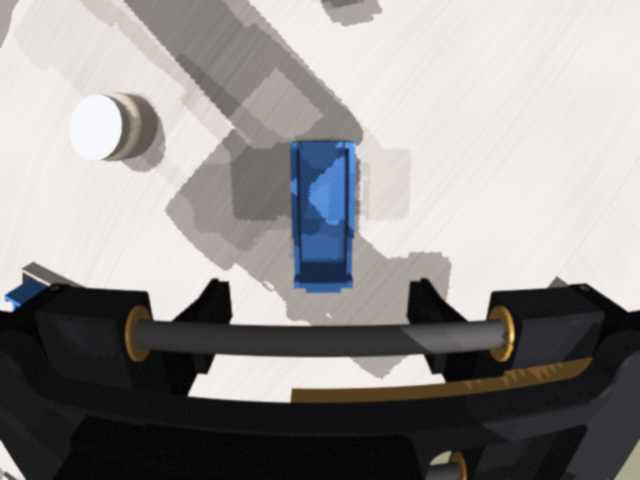

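Wrist view: the loose bin lies upright in the image. Its back rim corners are at (291,142) and (355,142), its front at (295,288) and (353,286), and the lip is at (323,290). Tub at (97,127).

Run:
```python
from h import *
d=np.load('w1.npz')
P=ray_to_z([[291,142],[355,142],[353,286],[295,288]],d['K'],d['x'],d['q'],.074,True)
print(P)
for o in([0,1,2,3],[1,0,3,2]):print(rect(P[o]))
```

```text
[[ 0.58942597  0.06255852]
 [ 0.63123009  0.09479529]
 [ 0.71023841 -0.00606835]
 [ 0.6695549  -0.03973644]]
(array([ 0.65011234,  0.02788725, -0.90826742]), array([ 42. ,  33.2, -42.4, -32.3, -41.4, -33.9,  41.8,  33. ]))
(array([ 0.65011234,  0.02788725, -0.90491387]), array([-0. ,  0.9, -0.7, -0.2, -0.5, -0.2,  1.3, -0.5]))
```

>>> jog_arm(
  steps=[
    [[0.1, 0.4, 3], -0.01],
    [[0.1, 0.4, 6], -0.01],
    [[0.1, 0.4, 9], -0.01],
    [[0.1, 0.4, 12], -0.01],
    [[0.1, 0.4, 15], -0.01],
    [[0.1, 0.4, 17], -0.01],
    [[0.1, 0.4, 18.4], -0.01],
    [[0.1, 0.4, 19.1], -0.01],
    [[0.1, 0.4, 19.1], -0.01],
    [[0.1, 0.4, 19.1], -0.01],
    [[0.1, 0.4, 19.1], -0.01],
  ],
)

```text
clock: 2.73
eef_pos: [0.6511, 0.0294, 0.0332]
tool_rot: [0.436, 0.9, 0.0, 0.001]
force: [-0.1, 0.3, 0.3]
grip_width: 0.0868
```

>>> jog_arm(
  steps=[
    [[0, 0, 0], 0],
    [[0, 0, 0], 0],
    [[0, 0, 0], 0],
    [[0, 0, 0], 0],
    [[0, 0, 0], 0],
    [[0, 0, 0], 0],
    [[0, 0, 0], 0],
    [[0, 0, 0], 0],
    [[0, 0, 0], 0],
    [[0, 0, 0], 0],
  ],
  claw=4.5,
)

```text
clock: 3.57
eef_pos: [0.6498, 0.0291, 0.0317]
tool_rot: [0.436, 0.9, -0.0, -0.0]
force: [-1.4, -0.3, 2.3]
grip_width: 0.054
```

>>> jog_arm(
  steps=[
    [[0, 0, -1], 0],
    [[0, 0, -3], 0],
    [[0, 0, -6], 0],
    [[0, 0, -9], 0],
    [[-1, -1, -12], -0.06],
    [[-2.5, -3, -14], -0.16],
    [[-4.5, -5, -15], -0.27],
    [[-6.5, -7, -15], -0.38],
    [[-8.5, -9.2, -15], -0.49],
    [[-10.5, -11.5, -15], -0.6],
    [[-12.5, -14, -15], -0.71],
    [[-14.5, -16, -15], -0.82],
    [[-16.2, -18, -15], -0.93],
    [[-17.6, -19.5, -15], -1.04],
    [[-18.4, -20.3, -15], -1.13],
    [[-18.7, -20.6, -15], -1.18],
    [[-18.7, -20.6, -15], -1.195],
    [[-18.7, -20.6, -15], -1.195],
    [[-18.7, -20.6, -15], -1.195],
    [[-18.7, -20.6, -15], -1.195],
  ],
)

```text
clock: 5.23
eef_pos: [0.6043, -0.2441, 0.1815]
tool_rot: [-0.146, 0.989, 0.0, -0.0]
force: [0.6, -0.4, -2.4]
grip_width: 0.0535
```

Run:
```python
from h import *
from station import *
import cv2
g=get_image('wrist');f=g['frame'][:,:,::-1];np.savez('w2.npz',K=g['intrinsics'],x=g['xyz'],q=g['attitude'])
s=observe();print(s['clock'],s['eef_pos'],s['joint_positions'],s['grip_width'],R.from_quat(s['tool_rot']).as_matrix().round(3))
cv2.imwrite('pics/w2.png',f)
```

```text
5.2833 [ 0.60439118 -0.24417684  0.18150016] [-5.55149710e-01  6.08766294e-01  1.40050538e+00  1.80916264e-04
  1.13275020e+00 -2.41968223e+00] 0.053794504140970735 [[-0.957 -0.289 -0.   ]
 [-0.289  0.957  0.   ]
 [ 0.     0.    -1.   ]]
```

View pics/w2.png

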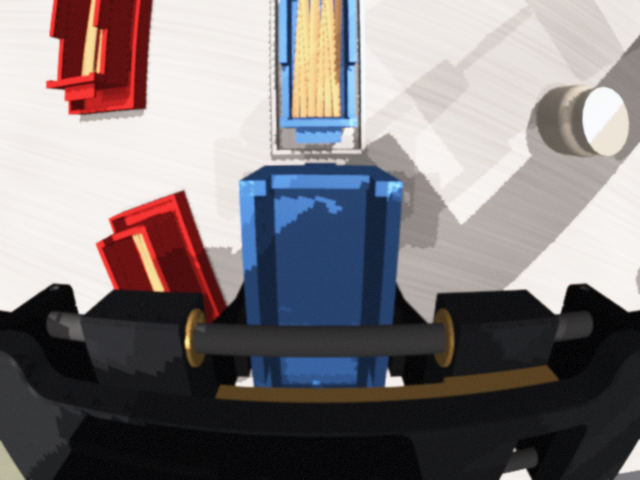

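The base bin is at the top centre of the wrist view, with its front rim at row ~125, cols 280–356, and its lip at (318,137). The held bin is in the lower middle, lip toward the bottom. Zooming in.

Run:
```python
import cv2
i=cv2.imread('pics/w2.png')[0:150,260:380];o=cv2.resize(i,None,fx=4,fy=4,interpolation=cv2.INTER_CUBIC)
for k in range(0,120,10):cv2.line(o,(k*4,0),(k*4,8),(0,0,255),1);cv2.putText(o,str(260+k),(k*4,20),0,.35,(0,0,255),1)
for k in range(0,150,10):cv2.line(o,(0,k*4),(8,k*4),(0,0,255),1);cv2.putText(o,str(k),(10,k*4+4),0,.35,(0,0,255),1)
cv2.imwrite('pics/w2c.png',o)
```

```text
(no output)
```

View pics/w2c.png

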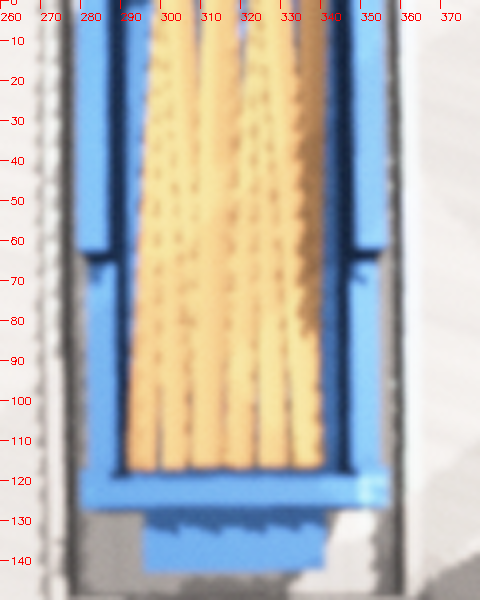

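Run:
```python
from h import *
d=np.load('w2.npz')
# image up = base -x; image right = ?
P=ray_to_z([[278.7,62],[357,62],[357,127],[279.5,127]],d['K'],d['x'],d['q'],.078,True);print(P)
for s in(1,-1):
    print(rect(P,np.array([[.018,.027*s],[.018,-.027*s],[.065,-.027*s],[.065,.027*s]])))
T=np.array([[-.957,-.289],[-.289,.957]])
v=rect(P,np.array([[.018,-.027],[.018,.027],[.065,.027],[.065,-.027]]))[0]
print(T.T@(v[:2]-[.6044,-.2442])*100)
```

```text
[[ 0.48768906 -0.30898908]
 [ 0.47178449 -0.25639185]
 [ 0.51688796 -0.24257507]
 [ 0.53272624 -0.29487418]]
(array([ 0.54222942, -0.26449821,  3.41509417]), array([ 44.5,  13.6,  45.8,  13. , -44.5, -13.5, -45.8, -13.2]))
(array([ 0.46258514, -0.28784047,  0.29669339]), array([ 0. ,  0.6,  0.1, -0.4, -0. , -0.4, -0.1,  0.2]))
[14.83289206 -0.07794355]
```

>>> jog_arm(
  steps=[
    [[1, 0, 0], 0],
    [[3, 0, 0], 0],
    [[5.5, 0, 0], 0],
    [[8, -0.1, 0], 0],
    [[10.5, -0.1, 0], 0],
    [[12.8, -0.1, 0], 0],
    [[14.3, -0.1, 0], 0],
    [[14.9, -0.1, 0.5], 0],
    [[14.9, -0.1, 1.5], 0],
    [[14.9, -0.1, 3], 0],
    [[14.9, -0.1, 4.5], 0],
    [[14.9, -0.1, 5.6], 0],
    [[14.9, -0.1, 6], 0],
    [[14.9, -0.1, 6], 0],
    [[14.9, -0.1, 6], 0],
    [[14.9, -0.1, 6], 0],
  ],
)

```text
clock: 6.62
eef_pos: [0.4629, -0.2894, 0.1219]
tool_rot: [-0.146, 0.989, -0.001, 0.001]
force: [-0.3, -0.4, -2.2]
grip_width: 0.0541
```

Run:
```python
from station import *
import cv2,numpy as np
a=get_image('wrist')['frame'];b=get_image('scene')['frame'][180:330,140:300]
s=observe();print(s['eef_pos'],s['force'],s['grip_width'])
o=np.hstack([cv2.resize(a,(400,300)),cv2.resize(b,(320,300),interpolation=cv2.INTER_CUBIC)])
cv2.imwrite('pics/p1.png',o[:,:,::-1])
```

```text
[ 0.46265759 -0.28949673  0.12220568] [ 0.08790925  0.0362713  -2.80291064] 0.053661318037398535
```

View pics/p1.png

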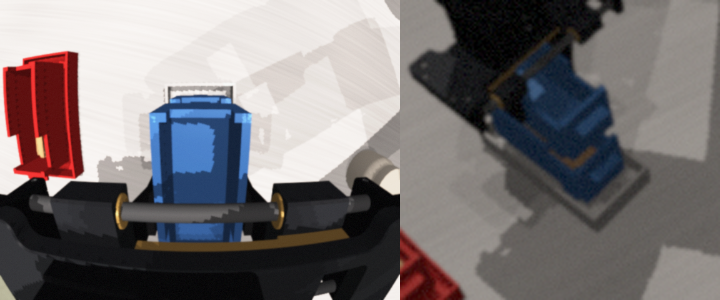

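The held bin is above the base, both lips facing the same way and parallel. I'll lower it slowly.

>>> jog_arm(
  steps=[
    [[0, 0.1, 0.4], 0],
    [[0, 0.1, 0.8], 0],
    [[0, 0.1, 1.2], 0],
    [[0, 0.1, 1.5], 0],
    [[0, 0.1, 1.8], 0],
    [[0, 0.1, 2.0], 0],
    [[0, 0.1, 2.2], 0],
    [[0, 0.1, 2.3], 0],
    [[0, 0.1, 2.4], 0],
    [[0, 0.1, 2.4], 0],
    [[0, 0.1, 2.4], 0],
  ],
)

```text
clock: 7.63
eef_pos: [0.4617, -0.2883, 0.0976]
tool_rot: [-0.146, 0.989, -0.0, 0.0]
force: [0.1, -0.0, -3.9]
grip_width: 0.0543
```

>>> jog_arm(
  steps=[
    [[0, 0, 0.1], 0],
    [[0, 0, 0.15], 0],
    [[0, 0, 0.2], 0],
    [[0, 0, 0.25], 0],
    [[0, 0, 0.25], 0],
    [[0, 0, 0.25], 0],
  ],
)

```text
clock: 8.13
eef_pos: [0.4617, -0.2882, 0.0956]
tool_rot: [-0.146, 0.989, -0.0, 0.0]
force: [-1.5, 2.0, 4.6]
grip_width: 0.054
```

Contact came at TCP z = 0.0956, as predicted for a seated bin (0.0957). Releasing and retreating.

>>> jog_arm(
  steps=[
    [[0, 0, 0], 0],
    [[0, 0, 0], 0],
    [[0, 0, 0], 0],
    [[0, 0, 0], 0],
    [[0, 0, 0], 0],
    [[0, 0, 0], 0],
    [[0, 0, 0], 0],
    [[0, 0, 0], 0],
  ],
  claw=8.2,
)

```text
clock: 8.8
eef_pos: [0.4617, -0.2882, 0.095]
tool_rot: [-0.146, 0.989, 0.0, -0.0]
force: [0.7, 0.2, 0.8]
grip_width: 0.0816
```

>>> jog_arm(
  steps=[
    [[0, 0, -1], 0],
    [[0, 0, -3], 0],
    [[0, 0, -6], 0],
    [[0, 0, -9], 0],
    [[0, 0, -12], 0],
    [[0, 0, -14], 0],
    [[-3, 0, -14], 0],
    [[-6, 0, -14], 0],
    [[-9, 0, -14], 0],
    [[-12, 0, -14], 0],
    [[-14, 0, -14], 0],
    [[-15, 0, -14], 0],
    [[-15, 0, -14], 0],
    [[-15, 0, -14], 0],
    [[-15, 0, -14], 0],
  ],
)

```text
clock: 10.05
eef_pos: [0.6039, -0.2451, 0.2351]
tool_rot: [-0.146, 0.989, 0.0, -0.001]
force: [-0.4, 0.4, -0.2]
grip_width: 0.082
```

Run:
```python
from station import *
import cv2,numpy as np
g=get_image('wrist');a=g['frame'];b=get_image('scene')['frame'][180:330,140:300];np.savez('w3.npz',K=g['intrinsics'],x=g['xyz'],q=g['attitude'])
s=observe();print(s['clock'],s['eef_pos'],s['force'],s['grip_width'])
c=cv2.resize(a[0:200,220:420],(400,400),interpolation=cv2.INTER_CUBIC)
for k in range(0,200,20):cv2.line(c,(k*2,0),(k*2,8),(255,0,0));cv2.putText(c,str(220+k),(k*2,20),0,.35,(255,0,0));cv2.putText(c,str(k),(2,k*2+4),0,.35,(255,0,0))
cv2.imwrite('pics/p2.png',np.hstack([c,cv2.resize(b,(400,400),interpolation=cv2.INTER_CUBIC)])[:,:,::-1])
```

```text
10.15 [ 0.60394183 -0.24534132  0.23518528] [0.21345799 0.22238276 0.24608812] 0.08203900358263581
```

View pics/p2.png

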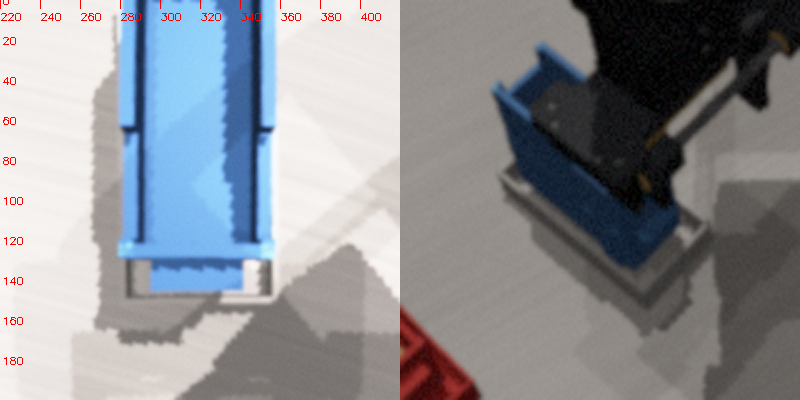

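Rim front corners at (279,129) and (357,129), and notch edges at (280,65) and (357,65). Checking the position and yaw, assuming the seated rim height (0.138), with other heights for comparison.

Run:
```python
from h import *
d=np.load('w3.npz')
for z in(.138,.152):
    P=ray_to_z([[280,65],[357,65],[357.5,129],[279,129]],d['K'],d['x'],d['q'],z,True)
    v,r=rect(P,np.array([[.018,-.027],[.018,.027],[.065,.027],[.065,-.027]]));e=v[:2]-[.4626,-.2878];c,s=np.cos(.297),np.sin(.297)
    print(z,v,r,'rel mm',[1e3*(c*e[0]+s*e[1]),1e3*(-s*e[0]+c*e[1])],'width',np.linalg.norm(P[3]-P[2]),np.linalg.norm(P[0]-P[1]))
```

```text
0.138 [ 0.46417941 -0.28761774  0.29182244] [-0.7 -0.9 -1.   0.3  0.9  0.3  0.8  0.3] rel mm [np.float64(1.5636036902855575), np.float64(-0.28793574266544497)] width 0.05406142364860621 0.05274213941818556
0.152 [ 0.46552516 -0.28719995  0.29182258] [-1.4 -2.6 -2.5  1.3  1.6  2.   2.4 -0.7] rel mm [np.float64(2.972697747494901), np.float64(-0.2822735766842726)] width 0.051137522786338166 0.04988959176932855
```

```bash
python3 -c "
from station import *
print(hand_in())"
```

```text
the job is handed in; nothing more can be done
None
```

I stacked the loose long bin on the blue base bin in the holder, facing the same way, and let go only once it was in contact. I then backed the arm clear and handed the job in at about 10 s of the 38 s allowed.

**Seating:** Contact came with the tool at 0.0956 m, against 0.0957 m predicted for a bin fully down on the rim. In the last wrist picture, the rim's front width measures 54.1 mm if the rim is at the seated height, which matches the real 54 mm. It would measure only 51.1 mm if the bin stood 14 mm too high.

**Alignment:** The same picture puts the bin about 1.6 mm off along its length and 0.3 mm off across it, with under 0.01 rad of yaw error. The fit residuals were 1 mm or less.

**Not fully checked:**
- I judged level from the scene picture and the seating height, not from a measured tilt.
- I did not measure the short bin and tub again. The arm passed well above the short bin, and its path stayed clear of the tub.
- The first, coarse fit of the loose bin from the top camera was off by up to 5 mm at the corners. I replaced it with the close wrist view before gripping.

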